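Lock a hammer-head stud into the bench strut

TASK

Take the hammer-head stud (the one with the flat paddle grip) out of the black holder and lower its long head through the slot of the steel strut, about midway between the two grey mounts, until its round flange rests on the strut. Then turn it a quarter turn so that the head lies square across under the lips, and let go of it standing upright. Leave the two other pins in the holder.

Things in the scene. Friction and masses are not known exactly. Their poses are not given: they have to be found in the camera images.
- stud_grip (a point): Centre of the stud's grey paddle grip: 42 mm along own x, 14 thick (y), 46 tall; z up. Grip across the 14 mm, here or up to 8 mm higher. Below: round flange 42 across, 4 thick, underside 27 mm below here; stem 15 across; steel head parallel to the paddle, 38 long (x), 16 wide, from 40 to 49 mm below here. 0.11 kg; half-turn symmetric. Starts upright in the holder, 51 mm above the bench; lifts straight out.
- slot_mid (a point): Slot middle, half-way between the mounts, level with the fixed strut's top, 41 mm above the bench. x along the slot, y across, z up. Strut 320 x 54 mm. Slot 26 wide, lips 8 mm deep; channel below 48 wide, floor 38 mm below here. With the flange on the lips or up to 3 mm above, the head is clear below them and turns freely. Mounts: low plates at the strut's ends, top 20 mm above it, 113 mm from here.
- knob_pin: Bystander, loose in the holder: round pin, same flange, round grey knob 34 mm across, 46 tall, no hammer head. Origin: centre of its underside, 2 mm above the bench; z up. Holder: fixed black block 206 x 64 x 24 mm, three oblong pockets 68 mm apart in a row along the paddle's direction; who stands in which pocket varies.
- post_pin: Bystander, loose in the holder: round pin, same flange, bare steel post 18 mm across and 34 tall above it, no hammer head. Origin: centre of its underside, 2 mm above the bench; z up along its axis. Holder and strut may lie on either side of the robot's centre line.

How it is judged:
On the way:
1. the stud's head is down inside the strut, below the lips, lying along the slot, near the middle between the mounts (x of stud_grip in the frame of slot_mid between -0.03 and 0.03 m and y of stud_grip in the frame of slot_mid between -0.01 and 0.01 m and angle between stud_grip's own z axis and vertical below 0.18 rad and z of stud_grip in the frame of slot_mid between 0.015 and 0.032 m and angle between the x axis of stud_grip and the x axis of slot_mid, either way round below 0.6 rad), for 0.1 s.
At the end, for the whole second after the job is handed in: Stud standing free in the strut within 30 mm of the middle between the mounts and 10 mm of the slot's centre line, flange down (grip centre 22 to 30.5 mm above the strut), upright within 10 degrees, head across the slot within 17 degrees (x of stud_grip in the frame of slot_mid between -0.03 and 0.03 m and y of stud_grip in the frame of slot_mid between -0.01 and 0.01 m and angle between stud_grip's own z axis and vertical below 0.18 rad and z of stud_grip in the frame of slot_mid between 0.022 and 0.0305 m and angle between the x axis of stud_grip and the y axis of slot_mid, either way round below 0.3 rad); the robot touches nothing.
It fails at once if one of the two other pins was taken out of the holder or moved by more than 20 mm (distance of any of knob_pin, post_pin from where it was at the start of the episode above 0.02 m).
It also fails if it takes over 45 s, if anything falls off the work surface, if the arm or the gripper's body presses on something with over 40 N, if the wrist force passes 120 N, or if a joint passes its speed limit or range.

ROBOT

A 6-joint arm with a two-finger parallel gripper is mounted at the origin on the work surface. World frame = base frame: x ahead of the robot, y to its left, z up, the work surface at z = 0. Lengths are in m, angles in rad, forces in N, time in s.
With the tool pointing down it reaches from about 0.3 to 0.875 m from the base axis. Payload 6.4 kg.
Tool frame: the origin (TCP) lies midway between the tips of the shut fingers; the grasp point (between the pads) lies 19 mm behind it; z points along the fingers, y is the direction in which the jaws open and shut (so a half turn about z gives the same grasp; the last joint's range is limited). The gripper opens to 85 mm and grips with 20 to 120 N. Pads are 22 mm wide; open, the fingers measure 114 mm over their backs; the gripper's body (76 mm by 85 mm) begins 54 mm behind the grasp point. The pads swing forward as they close: fully open they stand 13 mm farther back than shut.
Start: joints at [-1.438, 0.181, 1.607, -0, 1.354, -0.206], TCP at [0.191, -0.542, 0.231] pointing down, gripper open.
Joint ranges: [-2.99, 2.99], [-0.89, 2.07], [0.3, 2.58], [-1.14, 4.28], [0, 2.63], [-3.12, 3.12]. Speed limits (rad/s): [2.57, 2.57, 3.01, 3.14, 3.14, 3.14].

INTERFACE

Orientations are given as a unit quaternion [w, x, y, z].
In Python, from bench import ctrl, optics, ticket gives the robot as it stands. The module is installed in compiled form; this text tells all that it offers.
- The arm moves only by the tool step_arm, never from a script. Its argument "targets" is text: rows parted by semicolons, each of 6 numbers parted by spaces: the shift along the tool's x, y, z in mm, then the turn, a rotation vector about the tool's x, y, z in rad. In form: dx dy dz rx ry rz; .... A call has 1 to 8 rows; each row is the pose to reach, as a shift and turn from the pose commanded when the call began, along the tool's axes at that moment; what a row does not reach only later rows make up. A row lasts 1/8 s, in which the tool goes at most 62.5 mm and 10.7 degrees, less where a joint would pass 70% of its speed; a pose out of reach is approached as far as the arm can. A call with a gripper value outside its range is refused whole. "grip" is the opening in per cent of the stroke, from 0 (shut) to 100 (fully open), set as the call begins (left out, the last holds). The fingers move at their own pace and stop on an object; the grip force is fixed at half the most. Time passes only in rows, so rows that repeat a pose let the fingers close. It gives the time, the measured TCP pose, the force and the opening at its end, in the units of the state.
- ctrl.get_obs(): the state, without advancing time (a new reading comes with each control period).
- optics.camera(name): name is "side" or "top"; returns a dict with "image" (480x640x3 uint8, red, green, blue), "mtx" (3x3 intrinsics, pixels), "xyz" and "orientation" of the camera in the world. Camera axes: x right, y up, looking along -z (the intrinsics and any distortion apply to the point x, -y, -z); pixel columns grow to the right and rows downward; lengths in m; the calibration is good to about 2 mm. A picture is of the moment at which its call begins. There is no depth.
- ticket.hand_in(): hands the job in, once; it reports no verdict.
The state is a dict: "time_s": time; "q": joint angles; "dq": joint speeds; "joint_efforts": joint torques, N m; "eef_pos": TCP position; "eef_rot": TCP orientation; "wrist_force": force on the tool from outside, world axes, zero at the start; "torque": the same for the moment, N m; "opening": opening from 0.0 (shut) to 1.0 (fully open).
Only numpy, scipy, OpenCV 4.12 (cv2) and the standard library are available. Lean on these libraries where they do the work, as an engineer would, in place of code of your own. Each camera call takes 0.05 s, during which the arm holds its last target.

## Working session

There is one attempt and no reset: what is moved stays moved. The work goes in short steps, Python scripts to look and compute and a tool call to move; the robot and the scene stay as the last step left them, time stands still between calls to the robot, and variables do not carry over. Pictures are saved under pics/ and viewed, and the job is handed in when it is done.

Besides the shell and the picture viewer there is one more tool, called after "Call:" as name(argument=value, ...) on one line, values as JSON. step_arm: Moves the arm, as the interface text tells. Its arguments: {"type":"object","properties":{"targets":{"type":"string"},"grip":{"type":"number"}},"required":["targets"]}

```bash
mkdir -p pics; python3 - <<'E'
from bench import ctrl, optics
import cv2
for n in ("top","side"):
    c=optics.camera(n); cv2.imwrite(f"pics/{n}0.png",c["image"][:,:,::-1]); print(n,c["mtx"],c["xyz"],c["orientation"],[k for k in c])
    if "dist" in c: print(c["dist"])
o=ctrl.get_obs(); print(o)
E
```

```text
top [[527.239066     0.         317.67668907]
 [  0.         527.239066   239.41062929]
 [  0.           0.           1.        ]] [ 0.47334505 -0.00144466  0.90729343] [ 0.7127001   0.01780801 -0.02467553 -0.70080851] ['image', 'mtx', 'xyz', 'orientation']
side [[572.06156835   0.         314.9076794 ]
 [  0.         572.06156835 236.98830331]
 [  0.           0.           1.        ]] [ 0.30531735 -0.59604182  0.56665225] [ 0.88029471  0.43903393 -0.08336426 -0.15931366] ['image', 'mtx', 'xyz', 'orientation']
{'time_s': 0.1, 'q': array([-1.43831646e+00,  1.81467738e-01,  1.60790080e+00,  1.28884681e-05,
        1.35381373e+00, -2.06339878e-01]), 'dq': array([ 0.00014904, -0.00182545, -0.00195566,  0.0011188 , -0.0004901 ,
       -0.00147622]), 'joint_efforts': array([ 4.02592168e-04, -4.45882487e+01, -3.52238595e+01, -2.46430463e-04,
        4.21787016e-03,  1.03673580e-05]), 'eef_pos': array([ 0.19104694, -0.54180783,  0.23047718]), 'eef_rot': array([-7.94034844e-04,  9.85684358e-01,  1.68599275e-01,  3.56333632e-05]), 'wrist_force': array([ 0.2750864 , -0.29066086, -0.19606831]), 'torque': array([0.03050387, 0.01517701, 0.01013481]), 'opening': 1.0035589304770618}
```

View pics/top0.png

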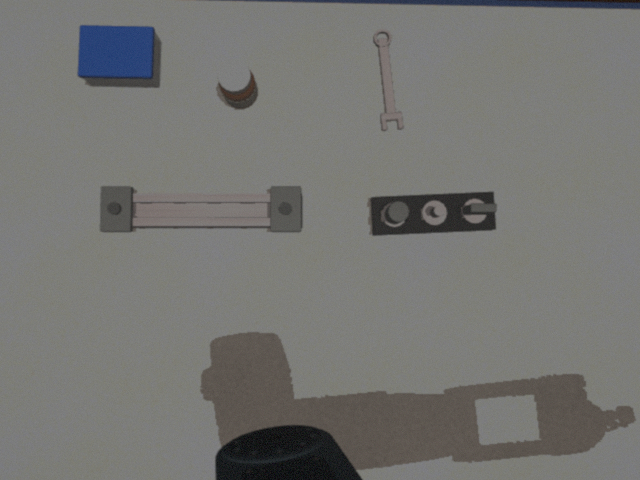

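View pics/side0.png

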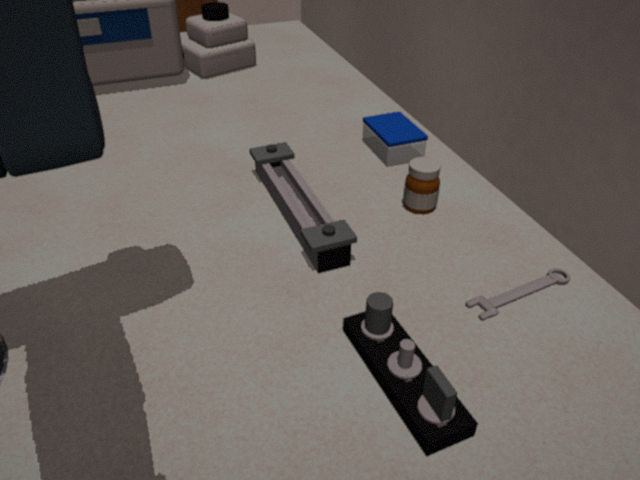

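Top view: the paddle stud is in the right pocket (≈483,209), the knob is at (396,213) and the post at (434,212). The strut lies between mounts at (116,209) and (286,209). Next I'll zoom in and segment.

```bash
cat > h.py <<'E'
import numpy as np, cv2
from scipy.spatial.transform import Rotation as R
def rot(q): return R.from_quat([q[1],q[2],q[3],q[0]]).as_matrix()
def ray(c,p):
    p=np.atleast_2d(p).astype(float); K=c["mtx"]
    d=np.c_[(p[:,0]-K[0,2])/K[0,0],-(p[:,1]-K[1,2])/K[1,1],-np.ones(len(p))]
    return c["xyz"], d@rot(c["orientation"]).T
def plane(c,p,z):
    o,d=ray(c,p); return o+d*((z-o[2])/d[:,2])[:,None]
def proj(c,P):
    v=(np.atleast_2d(P)-c["xyz"])@rot(c["orientation"]); K=c["mtx"]
    return np.c_[K[0,0]*v[:,0]/-v[:,2]+K[0,2], -K[1,1]*v[:,1]/-v[:,2]+K[1,2]]
E
python3 - <<'E'
from h import *
from bench import optics
for n,(x0,y0,x1,y1),(a0,b0,a1,b1) in (("top",(360,180,510,245),(90,175,310,245)),("side",(330,280,490,460),(240,130,370,280))):
    c=optics.camera(n); im=c["image"][:,:,::-1].copy(); np.save(f"{n}.npy",c,allow_pickle=True)
    A=im[y0:y1,x0:x1];B=im[b0:b1,a0:a1]
    f=lambda M:cv2.resize(M,None,fx=(s:=min(790/M.shape[1],590/M.shape[0])),fy=s,interpolation=cv2.INTER_NEAREST)
    cv2.imwrite(f"pics/{n}_A.png",f(np.clip(A.astype(float)*1.6,0,255).astype('u1')));cv2.imwrite(f"pics/{n}_B.png",f(B))
    hsv=im.max(2)
    if n=="top":
        print(im[205,480:496],im[200,376],im[209,104],im[209,200],im[160,200])
E
```

```text
[[78 81 81]
 [78 82 83]
 [75 78 80]
 [83 87 85]
 [78 82 82]
 [79 82 86]
 [79 85 84]
 [75 77 79]
 [76 82 82]
 [81 87 85]
 [81 83 84]
 [74 80 82]
 [73 78 78]
 [76 78 79]
 [80 84 84]
 [78 79 79]] [46 45 45] [77 81 81] [114 116 125] [122 127 126]
```

View pics/top_A.png

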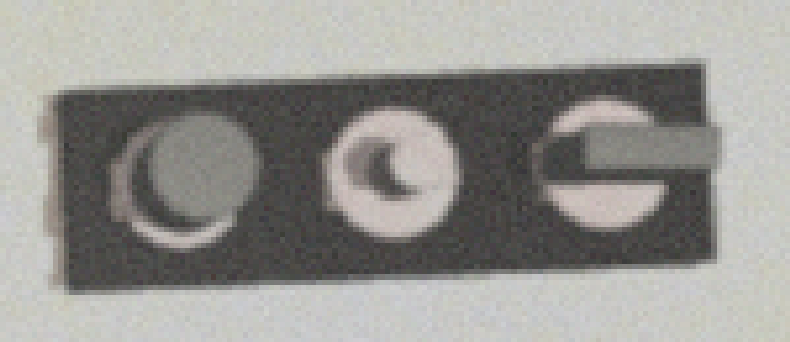

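View pics/top_B.png

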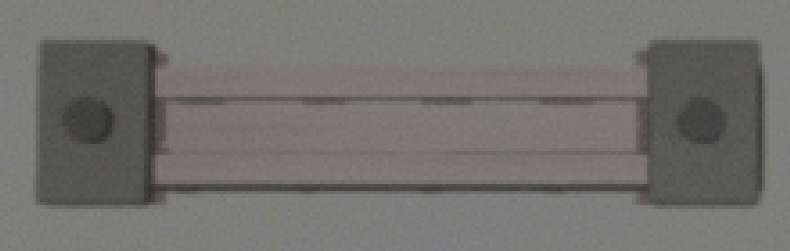

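View pics/side_A.png

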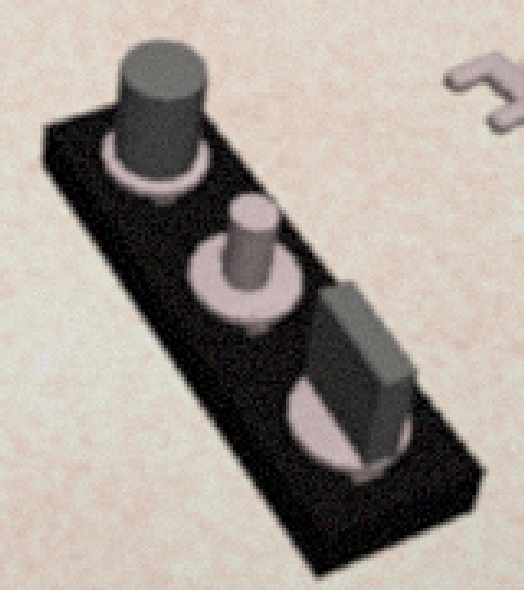

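View pics/side_B.png

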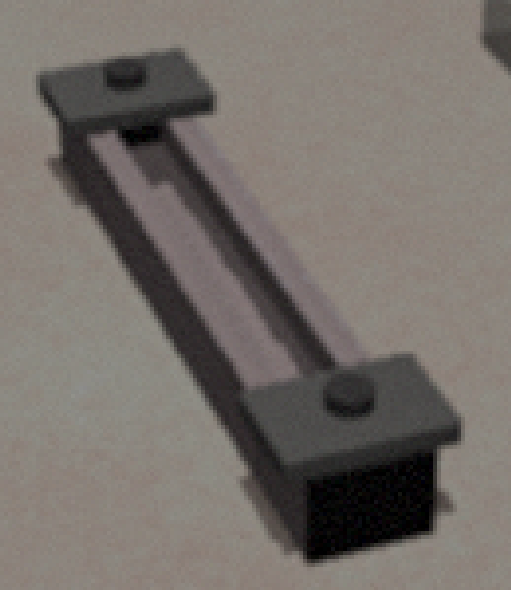

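```bash
python3 - <<'E'
from h import *
c={n:np.load(f"{n}.npy",allow_pickle=True).item() for n in("top","side")}
t=c["top"]; im=cv2.GaussianBlur(t["image"],(3,3),0).astype(int); g=im.sum(2)/3
def comps(m,box,mn):
    x0,y0,x1,y1=box; k=np.zeros(m.shape,'u1'); k[y0:y1,x0:x1]=m[y0:y1,x0:x1]
    return [q for q in cv2.findContours(k*255,cv2.RETR_EXTERNAL,cv2.CHAIN_APPROX_NONE)[0] if cv2.contourArea(q)>mn]
m=(g>65)&(g<98)
for nm,box,mn,z in (("paddle",(462,195,505,222),60,.074),("knob",(380,195,412,232),100,.074),("mounts",(95,180,310,240),500,.061)):
    for q in comps(m,box,mn):
        r=cv2.minAreaRect(q); b=cv2.boxPoints(r); w=plane(t,b,z)
        print(nm,np.round(r[0],1),"px",np.round(r[1],1),"ctr",w.mean(0).round(4),"sides",np.linalg.norm(w-np.roll(w,1,0),axis=1).round(4),"\n",w[:,:2].round(4).tolist(), b.round(1).tolist())
for q in comps(g<62,(365,185,500,240),1500):
    r=cv2.minAreaRect(q); b=cv2.boxPoints(r); w=plane(t,b,.024); e=np.diff(w,axis=0)
    print("holder",w.mean(0).round(4),np.linalg.norm(e,axis=1).round(4),np.degrees(np.arctan2(e[:,1],e[:,0])).round(2),b.round(1).tolist())
s=c["side"]
print("side mounts")
E
```

```text
paddle [483.5 203.4] px [35.2 23. ] ctr [ 0.5856 -0.2726  0.074 ] sides [0.0559 0.0373 0.056  0.0372] 
 [[0.5793, -0.2394], [0.6135, -0.2541], [0.5919, -0.3058], [0.5577, -0.291]] [[462.70001220703125, 207.0], [471.8999938964844, 185.8000030517578], [504.20001220703125, 199.89999389648438], [495.0, 221.0]]
knob [395.  213.5] px [24.7 27.6] ctr [ 0.567  -0.1314  0.074 ] sides [0.0392 0.0443 0.0393 0.0442] 
 [[0.5648, -0.102], [0.5966, -0.1328], [0.5691, -0.1609], [0.5374, -0.1301]] [[376.5, 214.5], [396.0, 195.0], [413.5, 212.5], [394.0, 232.0]]
mounts [201. 209.] px [ 46. 202.] ctr [0.5703 0.1791 0.061 ] sides [0.0743 0.3254 0.0746 0.3237] 
 [[0.6045, 0.3428], [0.6104, 0.0175], [0.5358, 0.0162], [0.5302, 0.3398]] [[100.0, 186.0], [302.0, 186.0], [302.0, 232.0], [100.0, 232.0]]
holder [ 0.5743 -0.2028  0.024 ] [0.2075 0.0628 0.2066] [ -86.39 -177.64   93.55] [[370.6000061035156, 197.39999389648438], [492.79998779296875, 192.0], [494.5, 228.89999389648438], [372.29998779296875, 234.39999389648438]]
side mounts
```

```bash
python3 - <<'E'
from h import *
c={n:np.load(f"{n}.npy",allow_pickle=True).item() for n in("top","side")}
t=c["top"]; s=c["side"]; im=t["image"].astype(int); im=cv2.GaussianBlur(t["image"],(3,3),0).astype(int); g=im.sum(2)/3
k=((g>65)&(g<98)).astype('u1'); K=cv2.getStructuringElement(cv2.MORPH_RECT,(5,5)); k=cv2.morphologyEx(k,cv2.MORPH_OPEN,K)
n,l,st,ce=cv2.connectedComponentsWithStats(k)
for i in range(1,n):
    if st[i,4]>80 and 180<ce[i,1]<240:
        q=cv2.findContours((l==i).astype('u1'),0,1)[0][0]; r=cv2.minAreaRect(q); z=.074 if ce[i,0]>350 else .061
        w=plane(t,cv2.boxPoints(r),z)
        print(st[i],ce[i].round(2),"ctr",plane(t,ce[i],z).round(4),"sides",np.linalg.norm(np.diff(w,axis=0),axis=1).round(4),r[2])
# hand-read: paddle corners in crop A (scale 790/150)
p=np.array([[583,127],[720,127],[720,168],[583,168]])*150/790+[360,180]-.5
w=plane(t,p,.074);print("paddle hand",w.mean(0).round(4),w[:,:2].round(4).tolist())
# flange ellipse centre bright: hand
for nm,uv in (("post flange",(393,175)),("stud flange",(606,165))):
    print(nm,plane(t,np.array(uv)*150/790+[360,180]-.5,.028).round(4))
# mounts in crop B scale 790/220
f=220/790
for nm,pp,z in (("Lmount",[(38,40),(150,40),(150,205),(38,205)],.061),("Rmount",[(650,40),(760,40),(760,205),(650,205)],.061)):
    w=plane(t,np.array(pp)*f+[90,175]-.5,z);print(nm,w.mean(0).round(4),w[:,:2].round(4).tolist())
for nm,pp in (("slot top edge",[(160,98),(640,98)]),("slot low edge",[(160,153),(640,153)]),("strut far edge",[(170,67),(640,67)]),("strut near edge",[(160,185),(640,185)])):
    print(nm,plane(t,np.array(pp)*f+[90,175]-.5,.041)[:,:2].round(4).tolist())
# side view
f=160/524
p=np.array([[322,290],[350,283],[414,360],[385,382]])*f+[330,280]-.5
w=plane(s,p,.074);print("paddle side",w.mean(0).round(4),w[:,:2].round(4).tolist())
f=130/511
for nm,pp in (("far m",[(38,78),(183,48),(215,100),(75,126)]),("near m",[(243,395),(412,354),(460,432),(300,468)])):
    w=plane(s,np.array(pp)*f+[240,130]-.5,.061);print(nm,w.mean(0).round(4),w[:,:2].round(4).tolist())
for nm,pp in (("lips near outer",[(100,150),(245,385)]),("near slot edge",[(160,182),(298,352)]),("far slot edge",[(180,140),(330,365)]),("far outer",[(200,122),(365,355)])):
    print(nm,plane(s,np.array(pp)*f+[240,130]-.5,.041)[:,:2].round(4).tolist())
E
```

```text
[ 100  186   33   46 1279] [115.59 209.01] ctr [[0.5677 0.3164 0.061 ]] sides [0.0514 0.0728 0.0511] 90.0
[ 268  186   35   46 1519] [285.34 208.95] ctr [[0.5726 0.0437 0.061 ]] sides [0.0549 0.073  0.0547] 90.0
[389 202  20  20 332] [398.19 211.17] ctr [[ 0.5707 -0.1365  0.074 ]] sides [0.0303 0.0304 0.0302] 90.0
[471 203  25   9 213] [482.69 207.19] ctr [[ 0.5795 -0.2714  0.074 ]] sides [0.0384 0.0128 0.0384] 90.0
paddle hand [ 0.579  -0.2722  0.074 ] [[0.5849, -0.2514], [0.5856, -0.293], [0.5731, -0.2929], [0.5724, -0.2514]]
post flange [[ 0.5746 -0.2044  0.028 ]]
stud flange [[ 0.579  -0.2725  0.028 ]]
Lmount [0.5685 0.3162 0.061 ] [[0.6051, 0.3427], [0.606, 0.2927], [0.5318, 0.2899], [0.5309, 0.3397]]
Rmount [0.5733 0.0429 0.061 ] [[0.6101, 0.0684], [0.611, 0.0189], [0.5365, 0.0176], [0.5356, 0.0668]]
slot top edge [[0.5824, 0.294], [0.5864, 0.0741]]
slot low edge [[0.5571, 0.2931], [0.561, 0.0735]]
strut far edge [[0.5968, 0.29], [0.6007, 0.0744]]
strut near edge [[0.5424, 0.2926], [0.5462, 0.0732]]
paddle side [ 0.5781 -0.2705  0.074 ] [[0.5722, -0.2513], [0.5825, -0.252], [0.5856, -0.2872], [0.5722, -0.2915]]
far m [0.5651 0.303  0.061 ] [[0.528, 0.3262], [0.6015, 0.3315], [0.5992, 0.2777], [0.5316, 0.2764]]
near m [0.5696 0.0315 0.061 ] [[0.5337, 0.0557], [0.6048, 0.0584], [0.6018, 0.0058], [0.5381, 0.0061]]
lips near outer [[0.5451, 0.2854], [0.5458, 0.0875]]
near slot edge [[0.5624, 0.2484], [0.5737, 0.1016]]
far slot edge [[0.5829, 0.2815], [0.5826, 0.0886]]
far outer [[0.5971, 0.2944], [0.5984, 0.0903]]
```

Cross-checks:
- **Strut:** its width reads 54.5 mm. Slot middle is ≈(0.5717, 0.1815) and the slot axis is 91.05°. The mount inner edges come out at ±113 mm if the plate top is ~51 mm high (the bolt heads are presumably what reach 61 mm).
- **Paddle:** ≈(0.5787, -0.2718), yaw ≈92.5°.

Now the approach.

```bash
cat >> h.py <<'E'
def go(x,y,z,yaw_deg):
    from bench import ctrl
    o=ctrl.get_obs(); M=rot(o["eef_rot"]); a=np.radians(yaw_deg)
    T=np.array([[np.cos(a),np.sin(a),0],[np.sin(a),-np.cos(a),0],[0,0,-1]])
    d=M.T@(np.array([x,y,z])-o["eef_pos"])*1000; r=R.from_matrix(M.T@T).as_rotvec()
    print("t",o["time_s"],"pos",o["eef_pos"].round(4),"yaw",np.degrees(np.arctan2(M[1,0],M[0,0])).round(2),"F",o["wrist_force"].round(1),"op",round(o["opening"],3)); print("shift",d.round(1),"turn",r.round(4))
E
python3 -c "
from h import *
go(.5787,-.2718,.14,92.5)"
```

```text
t 0.2 pos [ 0.1911 -0.542   0.2307] yaw 19.41 F [-0.5  0.3 -0. ] op 1.003
shift [ 455.4 -125.9   91. ] turn [-8.0000e-04 -9.0000e-04 -1.2757e+00]
```

Call:
step_arm(targets="57 -16 0 0 0 -0.16; 114 -32 10 0 0 -0.32; 171 -48 20 0 0 -0.48; 228 -63 35 0 0 -0.64; 285 -79 50 0 0 -0.8; 342 -95 65 0 0 -0.96; 399 -110 80 0 0 -1.12; 455 -126 91 0 0 -1.276", grip=80)

```text
time_s: 1.2
eef_pos: [0.5796, -0.2708, 0.1393]
eef_rot: [-0.0, 0.689, 0.724, -0.0]
wrist_force: [0.9, -1.0, 0.2]
opening: 0.801
```

Call:
step_arm(targets="0 0 0 0 0 0; 0 0 0 0 0 0; 0 0 0 0 0 0")

```text
time_s: 1.58
eef_pos: [0.5776, -0.2734, 0.1407]
eef_rot: [0.0, 0.692, 0.722, -0.0]
wrist_force: [0.0, 0.1, -0.5]
opening: 0.801
```

```bash
python3 -c "
from h import *
go(.5787,-.2718,.14,92.5)
go(.5787,-.2718,.037,92.5)
from bench import optics
c=optics.camera('side');cv2.imwrite('pics/side1.png',c['image'][:,:,::-1])"
```

```text
t 1.575 pos [ 0.5776 -0.2734  0.1407] yaw 92.4 F [ 0.   0.1 -0.5] op 0.801
shift [1.6 1.1 0.7] turn [ 0.0001  0.0005 -0.0018]
t 1.575 pos [ 0.5776 -0.2734  0.1407] yaw 92.4 F [ 0.   0.1 -0.5] op 0.801
shift [  1.6   1.1 103.7] turn [ 0.0001  0.0005 -0.0018]
```

View pics/side1.png

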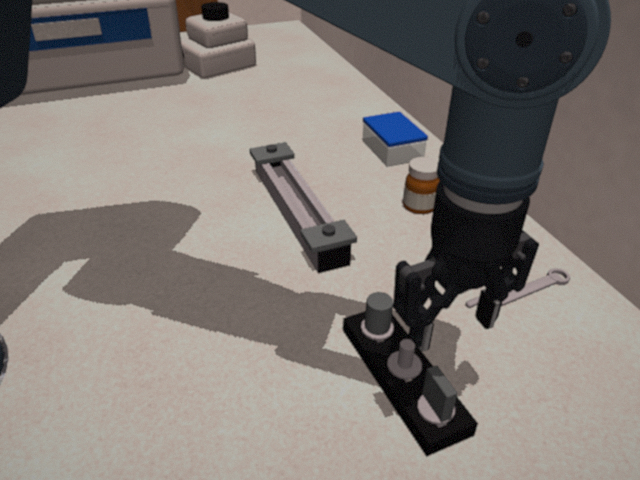

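The open fingers straddle the line over the paddle at (437,395). I'll descend in stages, then look.

Call:
step_arm(targets="2 1 30 0 0 0; 2 1 55 0 0 0; 2 1 80 0 0 0; 2 1 95 0 0 0; 2 1 102 0 0 0; 2 1 102 0 0 0")

```text
time_s: 2.38
eef_pos: [0.5792, -0.2706, 0.0385]
eef_rot: [0.0, 0.692, 0.722, 0.0]
wrist_force: [0.1, 0.3, 0.1]
opening: 0.798
```

```bash
python3 -c "
from h import *
go(.5787,-.2718,.038,92.5)
from bench import optics
c=optics.camera('side');cv2.imwrite('pics/side2.png',cv2.resize(c['image'][240:460,330:560,::-1],None,fx=2.6,fy=2.6))"
```

```text
t 2.375 pos [ 0.5792 -0.2706  0.0385] yaw 92.49 F [0.1 0.3 0.1] op 0.798
shift [-1.2 -0.6  0.5] turn [ 0.0001  0.0001 -0.0001]
```

View pics/side2.png

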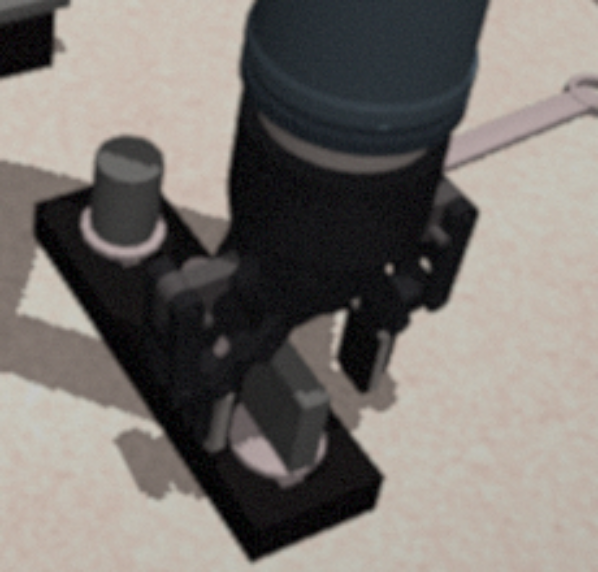

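The paddle stands between the two pads, about (285,410) in the crop. Closing.

Call:
step_arm(targets="-1 -1 0 0 0 0; -1 -1 0 0 0 0; -1 -1 0 0 0 0; -1 -1 0 0 0 0; -1 -1 0 0 0 0; -1 -1 0 0 0 0; -1 -1 0 0 0 0; -1 -1 0 0 0 0", grip=0)

```text
time_s: 3.42
eef_pos: [0.5786, -0.2714, 0.0387]
eef_rot: [0.0, 0.691, 0.723, 0.0]
wrist_force: [-0.4, 0.9, 5.7]
opening: 0.154
```

```bash
python3 -c "
from h import *
go(.5787,-.2718,.16,92.5)"
```

```text
t 3.425 pos [ 0.5786 -0.2714  0.0387] yaw 92.53 F [-0.4  0.9  5.7] op 0.154
shift [-5.000e-01  1.000e-01 -1.213e+02] turn [0.0005 0.0003 0.0005]
```

Opening is 13 mm, so it holds the 14 mm paddle. Lifting straight out.

Call:
step_arm(targets="0 0 -4 0 0 0; 0 0 -12 0 0 0; 0 0 -25 0 0 0; 0 0 -42 0 0 0; 0 0 -62 0 0 0; 0 0 -85 0 0 0; 0 0 -105 0 0 0; 0 0 -121 0 0 0")

```text
time_s: 4.42
eef_pos: [0.5787, -0.2715, 0.1613]
eef_rot: [0.001, 0.691, 0.722, 0.0]
wrist_force: [0.3, -1.0, -1.2]
opening: 0.153
```

```bash
python3 -c "
from h import *
from bench import optics
go(.5717,.1815,.16,91.05)
for n in ('side','top'):
  c=optics.camera(n);cv2.imwrite(f'pics/{n}3.png',c['image'][:,:,::-1])"
```

```text
t 4.425 pos [ 0.5787 -0.2715  0.1613] yaw 92.52 F [ 0.3 -1.  -1.2] op 0.153
shift [452.9  13.    0.9] turn [0.0013 0.001  0.0257]
```

View pics/side3.png

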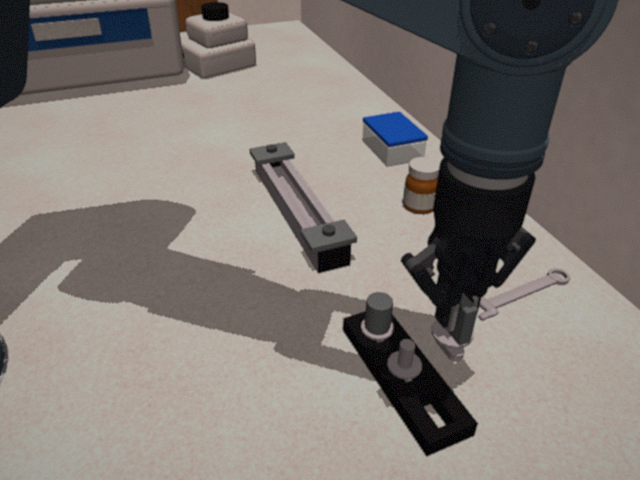

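The stud is held at about (455,335), its pocket is empty, and both other pins are still seated. Transferring to above the slot.

Call:
step_arm(targets="40 1 0 0 0 0; 97 3 0 0 0 0; 154 4 0 0 0 0.01; 211 6 0 0 0 0.01; 268 8 0 0 0 0.02; 325 9 0 0 0 0.026; 382 11 0 0 0 0.026; 430 12 0 0 0 0.026")

```text
time_s: 5.52
eef_pos: [0.5705, 0.161, 0.1585]
eef_rot: [-0.0, 0.7, 0.714, -0.0]
wrist_force: [0.4, 0.2, -0.9]
opening: 0.157
```

Call:
step_arm(targets="15 1 0 0 0 0; 23 1 0 0 0 0; 23 1 0 0 0 0; 23 1 0 0 0 0")

```text
time_s: 6.02
eef_pos: [0.5722, 0.1805, 0.1592]
eef_rot: [0.0, 0.701, 0.713, -0.0]
wrist_force: [0.4, -0.5, -1.6]
opening: 0.157
```

```bash
python3 -c "
from h import *
from bench import optics
go(.5717,.1815,.10,91.05)
for n in ('side','top'):
  c=optics.camera(n);np.save(n+'4.npy',c,allow_pickle=True)
  x=c['image'][:,:,::-1]
  cv2.imwrite(f'pics/{n}4.png',x)
  print(n,proj(c,[[.5717,.1815,.041],[.5717,.1815,.174]]).round(1))"
```

```text
t 6.025 pos [0.5722 0.1805 0.1592] yaw 90.94 F [ 0.4 -0.5 -1.6] op 0.157
shift [ 1.  -0.5 59.2] turn [-0.0003  0.0004 -0.0019]
side [[297.6 193.9]
 [296.6 121.9]]
top [[202.3 209.5]
 [182.5 198.4]]
```

View pics/side4.png

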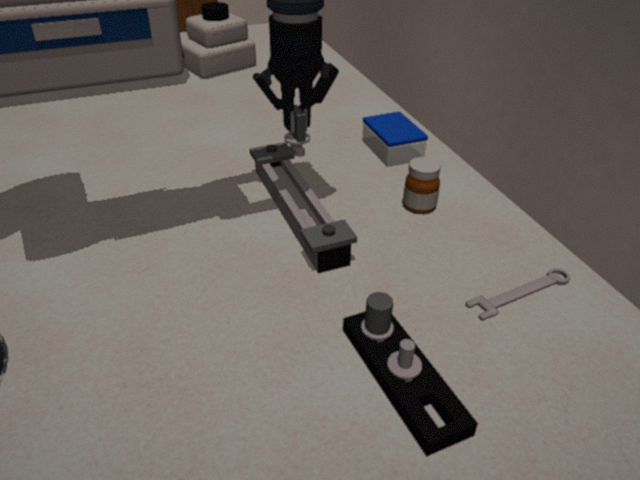

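View pics/top4.png

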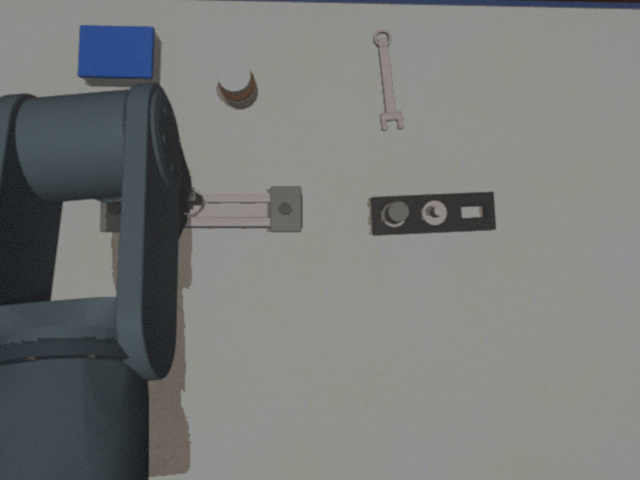

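Call:
step_arm(targets="1 0 15 0 0 0; 1 0 35 0 0 0; 1 0 55 0 0 0; 1 0 70 0 0 0; 1 0 74 0 0 0; 1 0 74 0 0 0")

```text
time_s: 6.88
eef_pos: [0.572, 0.1829, 0.0851]
eef_rot: [-0.0, 0.701, 0.713, -0.0]
wrist_force: [-0.2, 0.4, -1.1]
opening: 0.156
```

```bash
python3 -c "
from h import *
from bench import optics
go(.5717,.1815,.0557,91.05)
c=optics.camera('side')
x=c['image'][100:280,220:380,::-1]
cv2.imwrite('pics/side5.png',cv2.resize(x,None,fx=3.3,fy=3.3,interpolation=cv2.INTER_CUBIC))
print((proj(c,[[.5717,.1815,.0485],[.5717,.1815,.041]])-[220,100])*3.3)"
```

```text
t 6.875 pos [0.572  0.1829 0.0851] yaw 91.04 F [-0.2  0.4 -1.1] op 0.156
shift [-1.4 -0.3 29.4] turn [-0.0003  0.     -0.0003]
[[255.82882443 297.44915247]
 [255.99435722 309.80642872]]
```

View pics/side5.png

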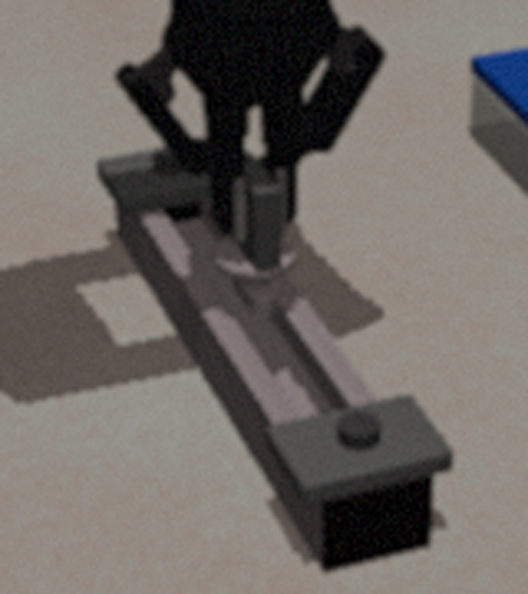

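The head (≈(262,300) in the crop) hovers centred over the slot. Lowering while watching force.

Call:
step_arm(targets="-1 0 5 0 0 0; -1 0 9 0 0 0; -1 0 13 0 0 0; -1 0 15 0 0 0; -1 0 15 0 0 0")

```text
time_s: 7.55
eef_pos: [0.5718, 0.1819, 0.07]
eef_rot: [-0.0, 0.701, 0.713, -0.0]
wrist_force: [0.4, 0.7, -1.4]
opening: 0.156
```

Call:
step_arm(targets="0 0 4 0 0 0; 0 0 8 0 0 0; 0 0 11 0 0 0; 0 0 13 0 0 0; 0 0 13 0 0 0; 0 0 13 0 0 0; 0 0 13 0 0 0")

```text
time_s: 8.43
eef_pos: [0.5721, 0.1819, 0.0575]
eef_rot: [0.0, 0.701, 0.713, 0.0]
wrist_force: [0.0, -0.3, -2.1]
opening: 0.159
```

```bash
python3 -c "
from h import *
from bench import optics
go(.5717,.1815,.0572,91.05)
c=optics.camera('side')
x=c['image'][100:280,220:380,::-1]
cv2.imwrite('pics/side6.png',cv2.resize(x,None,fx=3.3,fy=3.3,interpolation=cv2.INTER_CUBIC))"
```

```text
t 8.425 pos [0.5721 0.1819 0.0575] yaw 91.03 F [ 0.  -0.3 -2.1] op 0.159
shift [-0.4 -0.4  0.3] turn [ 0.0003 -0.     -0.0003]
```

View pics/side6.png

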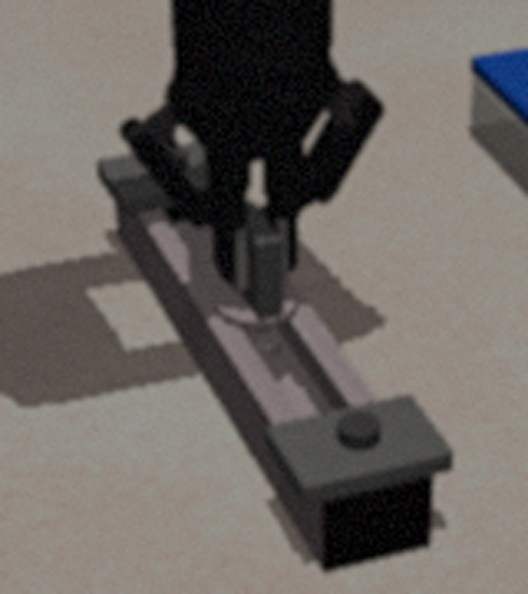

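The flange is just above the lips and the head is below them, along the slot, with no contact force. Quarter turn now.

Call:
step_arm(targets="0 0 0 0 0 0.1; 0 0 0 0 0 0.25; 0 0 0 0 0 0.4; 0 0 0 0 0 0.55; 0 0 0 0 0 0.7; 0 0 0 0 0 0.85; 0 0 0 0 0 1.0; 0 0 0 0 0 1.0")

```text
time_s: 9.48
eef_pos: [0.572, 0.1819, 0.0574]
eef_rot: [0.0, 0.957, 0.291, 0.0]
wrist_force: [0.4, -0.2, -1.7]
opening: 0.154
```

Call:
step_arm(targets="0 0 0 0 0 0.12; 0 0 0 0 0 0.26; 0 0 0 0 0 0.4; 0 0 0 0 0 0.5; 0 0 0 0 0 0.571; 0 0 0 0 0 0.571; 0 0 0 0 0 0.571")

```text
time_s: 10.35
eef_pos: [0.572, 0.1819, 0.0573]
eef_rot: [-0.0, 1.0, 0.01, 0.0]
wrist_force: [0.6, 0.3, -0.8]
opening: 0.156
```

```bash
python3 -c "
from h import *
from bench import optics,ctrl
go(.5717,.1815,.0557,1.05)
print(ctrl.get_obs()['torque'])
c=optics.camera('side')
x=c['image'][100:280,220:380,::-1]
cv2.imwrite('pics/side7.png',cv2.resize(x,None,fx=3.3,fy=3.3,interpolation=cv2.INTER_CUBIC))"
```

```text
t 10.35 pos [0.572  0.1819 0.0573] yaw 1.18 F [ 0.6  0.3 -0.8] op 0.156
shift [-0.3  0.4  1.6] turn [-0.     -0.      0.0022]
[0.02551243 0.04411105 0.04319409]
```

View pics/side7.png

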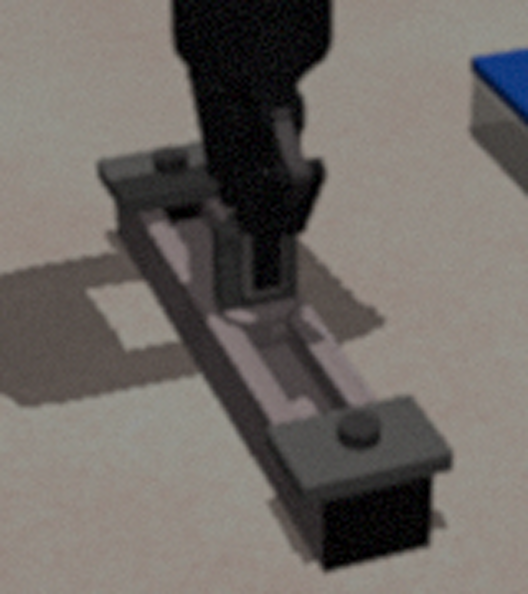

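It turned freely and the paddle is now across the strut. Lowering the last ~1.5 mm until the flange touches.

Call:
step_arm(targets="0 0 0.5 0 0 0; 0 0 1 0 0 0; 0 0 1.4 0 0 0; 0 0 1.4 0 0 0")

```text
time_s: 10.9
eef_pos: [0.5719, 0.1819, 0.0558]
eef_rot: [0.0, 1.0, 0.009, -0.0]
wrist_force: [-0.1, -0.4, -1.0]
opening: 0.156
```

Call:
step_arm(targets="0 0 0.4 0 0 0; 0 0 0.8 0 0 0; 0 0 0.8 0 0 0; 0 0 0.8 0 0 0")

```text
time_s: 11.4
eef_pos: [0.572, 0.1819, 0.0557]
eef_rot: [0.0, 1.0, 0.009, -0.0]
wrist_force: [-3.6, -0.7, 6.0]
opening: 0.156
```

Contact (6 N up) is at the expected height: 0.0557, exactly as predicted. Opening partly, then fully.

Call:
step_arm(targets="0 0 0 0 0 0; 0 0 0 0 0 0; 0 0 0 0 0 0; 0 0 0 0 0 0; 0 0 0 0 0 0; 0 0 0 0 0 0", grip=60)

```text
time_s: 12.15
eef_pos: [0.572, 0.1819, 0.0551]
eef_rot: [-0.0, 1.0, 0.009, -0.0]
wrist_force: [-0.8, -0.5, -0.1]
opening: 0.599
```

Call:
step_arm(targets="0 0 -5 0 0 0; 0 0 -15 0 0 0; 0 0 -30 0 0 0; 0 0 -50 0 0 0; 0 0 -75 0 0 0; 0 0 -100 0 0 0; 0 0 -130 0 0 0; 0 0 -150 0 0 0")

```text
time_s: 13.15
eef_pos: [0.5728, 0.182, 0.2086]
eef_rot: [-0.0, 1.0, 0.009, 0.002]
wrist_force: [1.0, 0.4, -0.7]
opening: 0.603
```

```bash
python3 -c "
from h import *
go(.40,-.10,.25,1)
from bench import optics
c=optics.camera('side')
x=c['image'][100:280,220:380,::-1]
cv2.imwrite('pics/side8.png',cv2.resize(x,None,fx=3.3,fy=3.3,interpolation=cv2.INTER_CUBIC))"
```

```text
t 13.15 pos [0.5728 0.182  0.2086] yaw 1.02 F [ 1.   0.4 -0.7] op 0.603
shift [-177.7  278.9  -42.2] turn [-0.0003 -0.0035  0.0004]
```

View pics/side8.png

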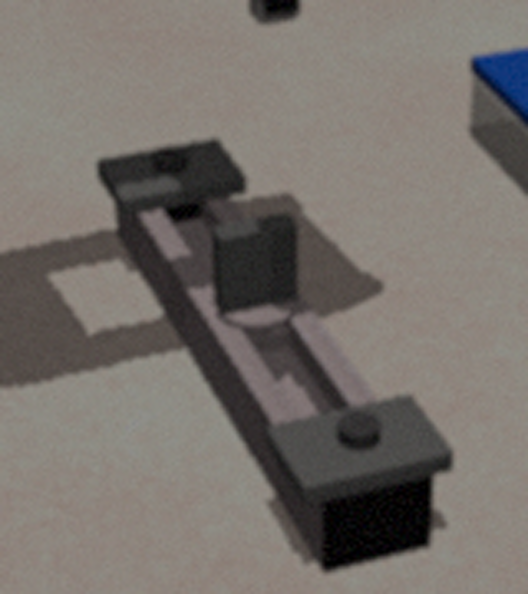

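The stud stands upright with its paddle across the slot. I'll move the arm aside for a top-view check of position.

Call:
step_arm(targets="-22 45 -40 0 0 0; -44 90 -42 0 0 0; -66 135 -42 0 0 0; -95 180 -42 0 0 0; -120 225 -42 0 0 0; -150 260 -42 0 0 0; -178 279 -42 0 0 0; -178 279 -42 0 0 0")

```text
time_s: 14.2
eef_pos: [0.3979, -0.1013, 0.2477]
eef_rot: [0.0, 1.0, 0.007, 0.0]
wrist_force: [0.2, -0.2, 0.2]
opening: 0.6
```

```bash
python3 -c "
from h import *
from bench import optics,ctrl
c=optics.camera('top'); x=c['image'][:,:,::-1].copy(); cv2.imwrite('pics/top9.png',x)
s=optics.camera('side'); cv2.imwrite('pics/side9.png',s['image'][:,:,::-1])
g=cv2.GaussianBlur(x,(3,3),0).astype(int).sum(2)/3
k=((g>65)&(g<98)).astype('u1');k=cv2.morphologyEx(k,cv2.MORPH_OPEN,np.ones((5,5),'u1'))
q=k.copy()*0; q[190:230,165:225]=k[190:230,165:225]
for r in cv2.findContours(q,0,1)[0]:
  r=cv2.minAreaRect(r);w=plane(c,cv2.boxPoints(r),.091);print(r,w.mean(0).round(4),w[:,:2].round(4).tolist())
print('expect',proj(c,[[.5717,.1815,.091]]),ctrl.get_obs()['time_s'])"
```

```text
((196.0, 206.0), (24.0, 8.0), 90.0) [0.5713 0.1809 0.091 ] [[0.5899, 0.1877], [0.5901, 0.1752], [0.5527, 0.1741], [0.5524, 0.1865]]
expect [[195.60757405 205.71706825]] 14.3
```

View pics/top9.png

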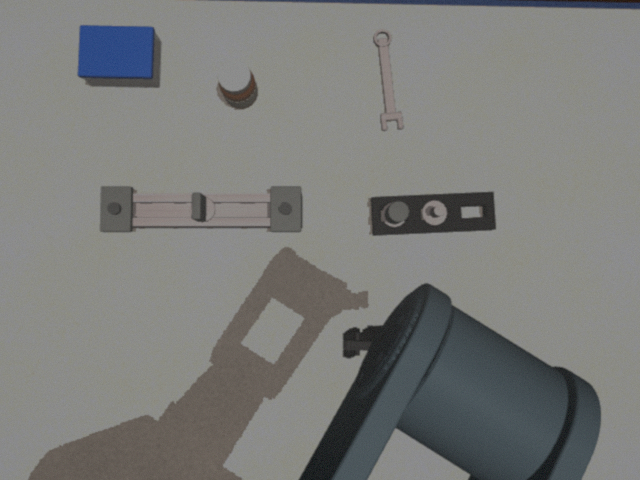

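View pics/side9.png

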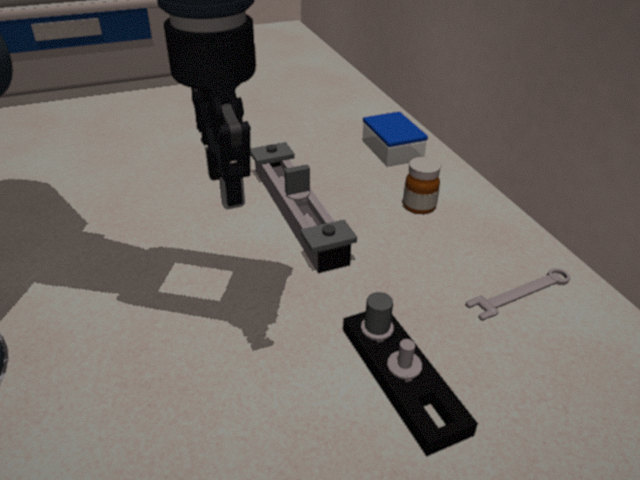

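The paddle top is at (196,206) against an expected (195.6,205.7), square across the strut. The knob (396,213) and post (434,212) haven't moved, and the arm is clear. Handing in.

```bash
python3 -c "
from bench import ticket
print(ticket.hand_in())"
```

```text
the job is handed in; nothing more can be done
None
```

The stud is standing free in the strut with its head turned across under the lips, and the job is handed in at about 14 s. I lifted it out of the end pocket and lowered its head through the slot along its length. I turned it 90° just above the lips, set it down until the wrist force read 6 N, then let go and moved the arm clear.

- **Position:** in the top view the grip top is at (0.5713, 0.1809), against my measured slot middle of (0.5717, 0.1815), so it is within about 1 mm.
- **Angle and seating:** the paddle looks square across the slot, within about 1–2°, and upright. The flange touched down with the tool at the height I predicted, so it should be resting on the strut.
- **Other pins:** the knob and post pins appear unmoved in the holder.
- **One disagreement:** my side-view and top-view mount positions only matched with the plate tops about 10 mm above the strut, not the 20 mm given. I took the 20 mm to mean the bolt heads. This did not affect the move, and with that height the mounts' inner edges came out at the stated 113 mm from the middle.

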